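# Close the upright sample mould and hold it pressed

### The arm

A 6-joint arm with a two-finger parallel gripper is mounted at the origin on the work surface. World frame = base frame: x ahead of the robot, y to its left, z up, the work surface at z = 0. Lengths are in mm, angles in rad, forces in N, time in s.
With the tool pointing down it reaches from about 275 to 975 mm from the base axis. Payload 8.4 kg.
Tool frame: the origin (TCP) lies on the centre line of the jaws, within the pads' length; the fingertips stand robot.tip_reach ahead of it and the grasp point (between the pads) is the TCP (robot.tip_reach is the distance from the TCP to the fingertips, in mm); z points along the fingers, y is the direction in which the jaws open and shut (so a half turn about z gives the same grasp; the last joint's range is limited). The gripper opens to 92 mm and grips with 3 to 60 N. Pads are 20 mm wide; open, the fingers measure 128 mm over their backs; the gripper's body (75 mm by 189 mm) begins 69 mm behind the grasp point.
Start: joints at [-1.188, 0.353, 1.633, -0, 1.155, -0.002], TCP at [234.607, -579.299, 233.583] pointing down, gripper open.
Joint ranges: [-2.63, 2.63], [-0.92, 2.1], [0.06, 2.66], [-1.3, 4.44], [0, 2.69], [-3.02, 3.02]. Speed limits (rad/s): [2.22, 2.22, 2.79, 3.14, 3.14, 3.14].

### API

Orientations are given as a unit quaternion [w, x, y, z].
In Python, from cell import robot, eyes gives the robot as it stands.
- The arm moves only by the tool carry_out, never from a script. Its argument "rows" is a list of rows, each an object with "delta_pos": the shift along the world's x, y, z in m, a list of three; "turn": the turn about the world's z in degrees; "fingers": the opening, from -1 (shut) to 1 (fully open). In form: [{"delta_pos": [tx, ty, tz], "turn": turn, "fingers": fingers}, ...]. A call has 1 to 12 rows; each row is the pose to reach, as a shift and turn from the pose commanded when the call began; what a row does not reach only later rows make up. A row lasts 1/8 s, in which the tool goes at most 62.5 mm and 10.7 degrees, less where a joint would pass 70% of its speed; a pose out of reach is approached as far as the arm can. A call with a gripper value outside its range is refused whole. The fingers move at their own pace and stop on an object; "force" is the grip in N (left out, the last holds). Time passes only in rows, so rows that repeat a pose let the fingers close. It gives the time, the measured TCP pose, the force and the opening at its end, in the units of the state.
- robot.get_state(): the state, without advancing time (a new reading comes with each control period).
- eyes.camera(name): name is "side" or "top" or "wrist"; returns the picture (480x640x3 uint8, red, green, blue); there is no depth.
- eyes.camera_model(name): a dict with "fx", "fy", "cx", "cy" (pixels), "eye" and "rotation" of the camera in the world. Camera axes: x right, y up, looking along -z (the intrinsics and any distortion apply to the point x, -y, -z); pixel columns grow to the right and rows downward; lengths in mm; the calibration is good to about 2 mm. The wrist camera is an equidistant fisheye: a pixel r from the principal point sees the ray r / f radians off the axis. A picture is of the moment at which its call begins: read the wrist's pose just before it. camera_model takes no time and is no camera call; for the wrist camera it gives the pose at the moment of the call.
- robot.job_done(): hands the job in, once; it reports no verdict.
The state is a dict: "t": time; "joint_pos": joint angles; "joint_velocities": joint speeds; "effort": joint torques, N m; "tcp_pos": TCP position; "orientation": TCP orientation; "force": force on the tool from outside, world axes, zero at the start; "wrist_torque": the same for the moment, N m; "opening": opening from 0.0 (shut) to 1.0 (fully open).
Only numpy, scipy, OpenCV 4.12 (cv2) and the standard library are available. Lean on these libraries where they do the work, as an engineer would, in place of code of your own. Each camera call takes 0.05 s, during which the arm holds its last target. There are 200 camera calls.

### The job

Take the loose blue mould half out of the drip stand and stand it upright on its thin lower edge on the mould's ledge, tab up and cavity towards the fixed half, clear of the dowels. Then slide it onto the two dowels until the halves meet flush all over, and finish while still holding it firmly pressed (about 10 to 20 N) against the fixed half, without letting go. Leave the jars, dish, mortar, lid and tweezers where they are.

Things in the scene. Friction and masses are not known exactly. Their poses are not given: they have to be found in the camera images.
- loose_half: Loose mould half, blue plastic, about 0.3 kg: plate 120 wide (y) x 80 tall (z) x 20 thick (x) with a tab on top. Origin: centre of its lower edge face; z towards the tab, +x out of the inner face, which has a square cavity 53 x 53 x 10 deep. Starts loose in the drip stand, leaning back 30 degrees from upright, tab up and towards the stand's +x side (away from the robot), inner face resting on the stand.
- foot (a point): On the loose half: middle of the lower edge of the inner face (its x = 10, y = 0, z = 0). Two 13 mm dowel holes run right through the half along its x at y = +-45, z = 50.
- brow (a point): On the loose half: middle of the upper edge of the inner face (its x = 10, y = 0, z = 80). Here the grip tab begins: 44 wide (y), 16 thick (x -8 to 8), z 80 to 132, free on both faces.
- mould: The mould's base, screwed to the bench: dark steel plate 150 x 150 x 12, origin centre of its underside, z up. The fixed half stands across it, its mating face at x = 35 looking to -x (towards the robot side). The flat top of the plate (z = 12) from x = -75 to 35 is the ledge that the loose half stands on.
- fixed_half: Fixed aluminium half, part of the mould, 120 wide (y) x 80 tall x 24 thick, top 92 above the bench. Origin: middle of the lower edge of its mating face, axes as the mould's. Two brass dowels, diameter 10, stick out 21 towards -x at y = +-45, z = 50; the last 6 tapers to diameter 4. With the loose half standing on the ledge its holes are level with the dowels.
- seat (a point): On the mould: middle of the lower edge of the fixed half's mating face, on the ledge; axes as the mould's. The loose half's foot comes here, with its axes parallel to the mould's, when the mould is closed.
- drip_stand: The drip stand, fixed: white base 140 x 110 x 6, origin centre of its underside, z up. A sloping steel back 90 wide carries the inner face of the loose half up to 68 above its lower edge, and a lip carries its lower edge (loose half's origin at x = -20, z = 40); lift it out along its own upward z direction or straight up.
- dye_jar: Bystander: orange jar with blue cap, diameter 68, 115 tall, origin centre of underside.
- gall_jar: Bystander: beige jar with white cap, diameter 76, 110 tall, origin centre of underside.
- mortar: Bystander: white bowl, diameter 100, 60 tall, origin centre of underside.
- petri_dish: Bystander: shallow green glass dish, diameter 90, 16 tall, origin centre of underside.
- jar_lid: Bystander: white disc, diameter 66, 12 tall, lying flat, origin centre of underside.
- tweezers: Bystander: steel tweezers 135 long, 8 tall, lying along their x, origin under their middle.
Things that resemble listed ones, but are neither listed nor needed, are in the scene too. What is shaped like the drip_stand but pink is not meant.

How it is judged:
By the outcome, as a careful person would: the job done as asked, in the order asked, and still so for the second after the job is handed in, while the arm keeps its last pose, push and grip.
It also fails if it takes over 59 s, if anything falls off the work surface, if the arm or the gripper's body presses on something with over 40 N, if the wrist force passes 120 N, or if a joint passes its speed limit or range.

## Working session

There is one attempt and no reset: what is moved stays moved. The work goes in short steps, Python scripts to look and compute and a tool call to move; the robot and the scene stay as the last step left them, time stands still between calls to the robot, and variables do not carry over. Pictures are saved under pics/ and viewed, about 8 in all and at most 12, crops included, and the job is handed in when it is done.

Besides the shell and the picture viewer there is one more tool, called in YAML: its name, and indented under it one key for each argument. carry_out: Moves the arm, as the interface text tells. Its arguments: {"type":"object","properties":{"rows":{"type":"array"},"force":{"type":"number"}},"required":["rows"]}

```bash
ls; mkdir -p pics; python3 - <<'E'
from cell import robot, eyes
import cv2,numpy as np
s=robot.get_state();print(s); print(robot.tip_reach)
for n in("top","side"):
    m=eyes.camera_model(n);print(n,m)
    cv2.imwrite(f"pics/{n}0.png",eyes.camera(n)[:,:,::-1])
E
```

```text
pics
{'t': 0.0, 'joint_pos': array([-1.18839190e+00,  3.53618089e-01,  1.63411676e+00, -1.69090537e-05,
        1.15522098e+00, -2.41603904e-03]), 'joint_velocities': array([ 0.00130342,  0.00122601,  0.00039794, -0.00286995,  0.00042843,
       -0.00095381]), 'effort': array([-1.42599485e-03, -5.93836534e+01, -3.34226310e+01,  6.95632165e-02,
        2.32153328e-02, -9.00882696e-05]), 'tcp_pos': array([ 234.43165843, -578.86270987,  232.88989614]), 'orientation': array([-6.67861491e-04,  9.81545308e-01,  1.91228512e-01, -1.36313271e-04]), 'force': array([-0.40950285, -1.03582006, -0.13165749]), 'wrist_torque': array([ 0.01760881, -0.0239048 ,  0.00624869]), 'opening': 0.9985731499269478}
19.0
top {'fx': 608.2755155464404, 'fy': 608.2755155464404, 'cx': 319.3476239740307, 'cy': 244.96570506093968, 'eye': array([ 337.13830981,   17.28813653, 1355.33360721]), 'rotation': array([ 0.70811657,  0.05590452, -0.05669619, -0.70159187])}
side {'fx': 443.0833141511458, 'fy': 443.0833141511458, 'cx': 314.64613030369975, 'cy': 242.1122710441589, 'eye': array([503.81468107, 710.53180688, 725.25068298]), 'rotation': array([-0.02531896, -0.0049025 ,  0.40722731,  0.91296267])}
```

View pics/top0.png

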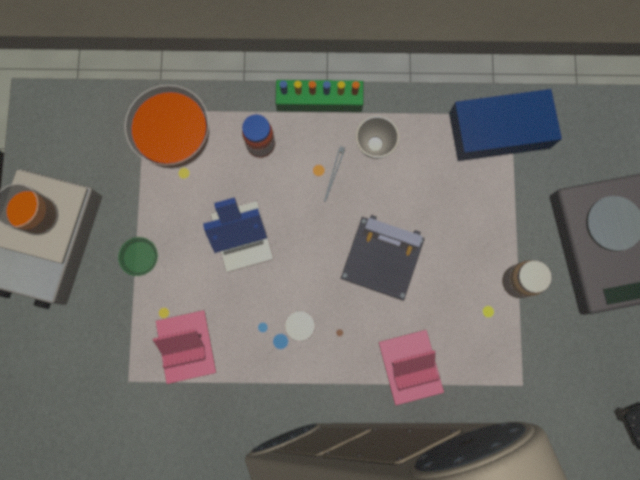

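View pics/side0.png

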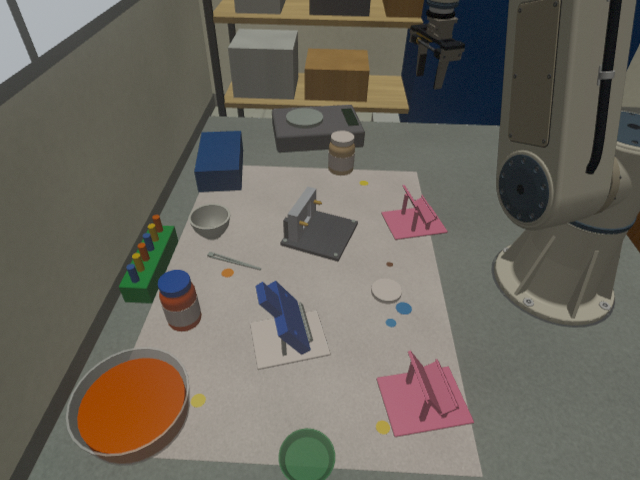

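The loose half is blue, at top (235,230). It sits in the white stand at (240,240). Things that could be mistaken for them are the pink stands at (185,348) and (410,367), the navy box at (505,125) and the blue cap at (257,128). The mould is the dark plate at (383,257). Next I'll check with one close crop.

```bash
cat > h.py <<'E'
import numpy as np,cv2
from scipy.spatial.transform import Rotation as R
from cell import robot,eyes
def rot(m): q=m["rotation"]; return R.from_quat([q[1],q[2],q[3],q[0]])
def ray(m,p,fish=False):
    p=np.atleast_2d(p).astype(float); x=(p[:,0]-m["cx"])/m["fx"]; y=(p[:,1]-m["cy"])/m["fy"]
    if fish:
        r=np.hypot(x,y)+1e-12; k=np.sin(r)/r; d=np.c_[x*k,-y*k,-np.cos(r)]
    else: d=np.c_[x,-y,-np.ones_like(x)]
    return rot(m).apply(d)
def onz(m,p,z,fish=False):
    d=ray(m,p,fish); return m["eye"]+d*((z-m["eye"][2])/d[:,2])[:,None]
def proj(m,P,fish=False):
    c=rot(m).inv().apply(np.atleast_2d(P)-m["eye"]); x,y,z=c[:,0],-c[:,1],-c[:,2]
    if fish:
        r=np.hypot(x,y)+1e-12; k=np.arctan2(r,z)/r; return np.c_[m["cx"]+m["fx"]*x*k,m["cy"]+m["fy"]*y*k]
    return np.c_[m["cx"]+m["fx"]*x/z,m["cy"]+m["fy"]*y/z]
E
python3 - <<'E'
from h import *
i=cv2.imread("pics/top0.png")
a=cv2.resize(i[185:285,190:290],None,fx=4,fy=4,interpolation=cv2.INTER_CUBIC)
b=cv2.resize(i[205:305,333:433],None,fx=4,fy=4,interpolation=cv2.INTER_CUBIC)
cv2.imwrite("pics/crop.png",np.hstack([a,b]))
m=eyes.camera_model("top")
hsv=cv2.cvtColor(i,cv2.COLOR_BGR2HSV)
print(onz(m,[[235,230],[383,257]],0), hsv[235,230],hsv[210,228],hsv[265,370],hsv[125,505])
E
```

```text
[[ 587.58219624  208.12873262    0.        ]
 [ 528.96881493 -126.70054059    0.        ]] [113 108  92] [114 104  91] [120  17  75] [108 166 103]
```

View pics/crop.png

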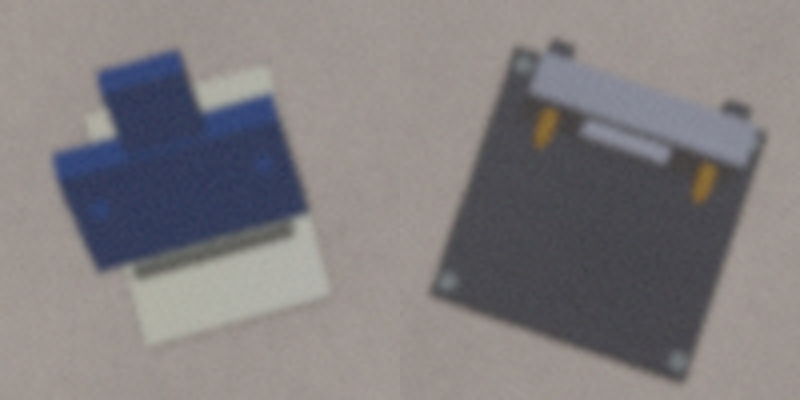

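The crop confirms the blue half in the white stand, with its tab top at about (227,200). The mould has brass dowels at (370,236) and (408,250). Next I'll compute poses.

```bash
python3 - <<'E'
from h import *
m=eyes.camera_model("top")
def P(l,ox,oy,z): return onz(m,[((u+.5)/4-.5+ox,(v+.5)/4-.5+oy) for u,v in l],z)
np.set_printoptions(precision=1,suppress=True)
ang=lambda a,b:np.degrees(np.arctan2((b-a)[1],(b-a)[0]))
M=P([(115,45),(32,293),(285,382),(365,130)],333,205,12)
print(M,"c",M.mean(0),"yaw",ang(M[1],M[0]),ang(M[2],M[3]),ang(M[2],M[1])-90,ang(M[3],M[0])-90,[np.linalg.norm(M[k]-M[k-1]) for k in range(4)])
F=P([(140,50),(365,122),(345,165),(130,95)],333,205,92)
print(F,"fixed yaw",ang(F[1],F[0])-90,ang(F[2],F[3])-90, "front mid",(F[2]+F[3])/2,[np.linalg.norm(F[k]-F[k-1]) for k in range(4)])
S=P([(270,67),(330,293),(147,345),(88,115)],190,185,6)
c=S.mean(0);y=ang(S[1],S[0]);
print(S,"c",c,"yaw",y,ang(S[2],S[3]),ang(S[1],S[2])-90,[np.linalg.norm(S[k]-S[k-1]) for k in range(4)])
Rz=R.from_euler('z',y,degrees=True); T=Rz*R.from_euler('y',30,degrees=True)
o=c*[1,1,0]+Rz.apply([-20,0,40])
pts=T.apply([[-10,60,80],[-10,-60,80],[-10,-60,0],[-10,60,0],[-8,22,132],[-8,-22,132],[8,22,132],[8,-22,132],[0,0,106]])+o
pp=proj(m,pts); print(pts[-1]); print((pp-[190,185]+.5)*4-.5)
E
```

```text
[[ 620.4  -77.4   12. ]
 [ 479.6  -31.1   12. ]
 [ 431.7 -170.7   12. ]
 [ 573.1 -217.4   12. ]] c [ 526.2 -124.2   12. ] yaw -18.197611813769 -18.263092854730434 -18.95669246144331 -18.662150096555706 [np.float64(147.8293782342536), np.float64(148.1966294356929), np.float64(147.66724462117224), np.float64(148.95448611229557)]
[[ 601.   -85.    92. ]
 [ 563.4 -203.5   92. ]
 [ 540.3 -192.6   92. ]
 [ 576.7  -79.6   92. ]] fixed yaw -17.60785939616855 -17.851120197641123 front mid [ 558.5 -136.1   92. ] [np.float64(24.894370091589845), np.float64(124.378020953252), np.float64(25.531504416938553), np.float64(118.69433937118623)]
[[653.1 159.1   6. ]
 [523.8 122.2   6. ]
 [493.6 223.6   6. ]
 [624.3 261.4   6. ]] c [573.7 191.6   6. ] yaw 15.915093942567466 16.12179985919229 16.595661350510355 [np.float64(106.3076356588016), np.float64(134.41709694763156), np.float64(105.82388031399587), np.float64(136.0115594845022)]
[605.4 200.6 131.8]
[[ 65.2 177.2]
 [289.3 117.2]
 [319.2 212.8]
 [105.8 270.4]
 [109.6  89.2]
 [194.5  66.5]
 [105.7  66.9]
 [189.8  44.5]
 [162.5 100.6]]
```

carry_out:
  rows:
    - {"delta_pos": [0.02,0.04,0.067],"turn": -6,"fingers": 1}
    - {"delta_pos": [0.36,0.77,0.07],"turn": -6,"fingers": 1}
    - {"delta_pos": [0.36,0.77,0.07],"turn": -6,"fingers": 1}
    - {"delta_pos": [0.36,0.77,0.07],"turn": -6,"fingers": 1}
    - {"delta_pos": [0.36,0.77,0.07],"turn": -6,"fingers": 1}
    - {"delta_pos": [0.36,0.77,0.07],"turn": -6,"fingers": 1}
    - {"delta_pos": [0.36,0.77,0.07],"turn": -6,"fingers": 1}
    - {"delta_pos": [0.36,0.77,0.07],"turn": -6,"fingers": 1}
    - {"delta_pos": [0.36,0.77,0.07],"turn": -6,"fingers": 1}
    - {"delta_pos": [0.36,0.77,0.07],"turn": -6,"fingers": 1}
    - {"delta_pos": [0.36,0.77,0.07],"turn": -6,"fingers": 1}
    - {"delta_pos": [0.36,0.77,0.07],"turn": -6,"fingers": 1}

```text
t: 1.6
tcp_pos: [541.0, 76.8, 300.7]
orientation: [0.0, 0.99, 0.14, -0.0]
force: [-0.1, -1.3, 0.4]
opening: 1.002
```

```bash
python3 - <<'E'
from h import *
m=eyes.camera_model("wrist"); im=eyes.camera("wrist"); m2=eyes.camera_model("wrist")
print(m,m2["eye"]); cv2.imwrite("pics/w1.png",im[:,:,::-1])
E
```

```text
{'fx': 371.64829954431775, 'fy': 371.64829954431775, 'cx': 319.8819605892242, 'cy': 243.19894595917904, 'eye': array([617.64007506,  99.69292653, 451.40388639]), 'rotation': array([ 0.79104741, -0.11413622,  0.0856152 , -0.59488399])} [620.01019035 105.11549502 451.74756774]
```

View pics/w1.png

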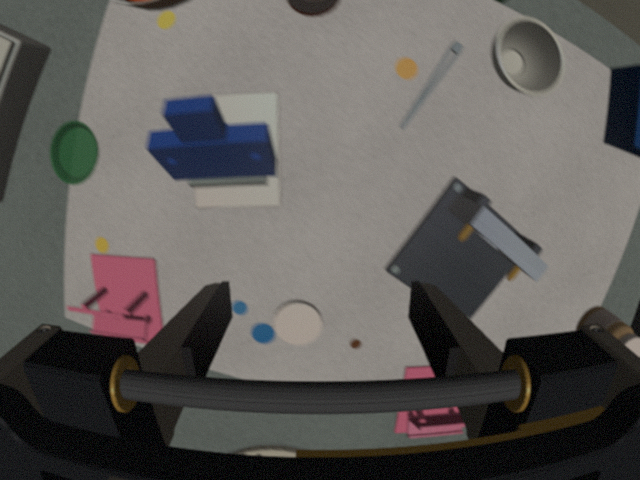

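The wrist view shows the half's tab top at (192,105) and the mould at (465,250), but the arm was still moving. I'll move nearer and settle before measuring.

carry_out:
  rows:
    - {"delta_pos": [0.0,0.05,0],"turn": 0,"fingers": 1}
    - {"delta_pos": [0.0,0.1,0.0],"turn": 0,"fingers": 1}
    - {"delta_pos": [0.0,0.1,0.0],"turn": 0,"fingers": 1}
    - {"delta_pos": [0.0,0.1,0.0],"turn": 0,"fingers": 1}

```text
t: 2.15
tcp_pos: [540.2, 174.2, 300.4]
orientation: [0.0, 0.99, 0.14, -0.0]
force: [-0.3, -0.1, -0.7]
opening: 0.999
```

```bash
python3 - <<'E'
from h import *
s=robot.get_state();m=eyes.camera_model("wrist"); im=eyes.camera("wrist")[:,:,::-1].copy(); m2=eyes.camera_model("wrist")
print(s["tcp_pos"],m,m2["eye"]); cv2.imwrite("pics/w2.png",im)
import pickle; pickle.dump(m,open("w2.pkl","wb"))
cv2.imwrite("pics/w2c.png",cv2.resize(im[60:260,120:387],None,fx=3,fy=3,interpolation=cv2.INTER_CUBIC))
E
```

```text
[540.23164455 174.24983436 300.35698148] {'fx': 371.64829954431775, 'fy': 371.64829954431775, 'cx': 319.8819605892242, 'cy': 243.19894595917904, 'eye': array([617.02733552, 197.28395179, 451.06226455]), 'rotation': array([ 0.79112247, -0.11455833,  0.0856989 , -0.59469094])} [617.13398829 196.71289398 451.21109021]
```

View pics/w2c.png

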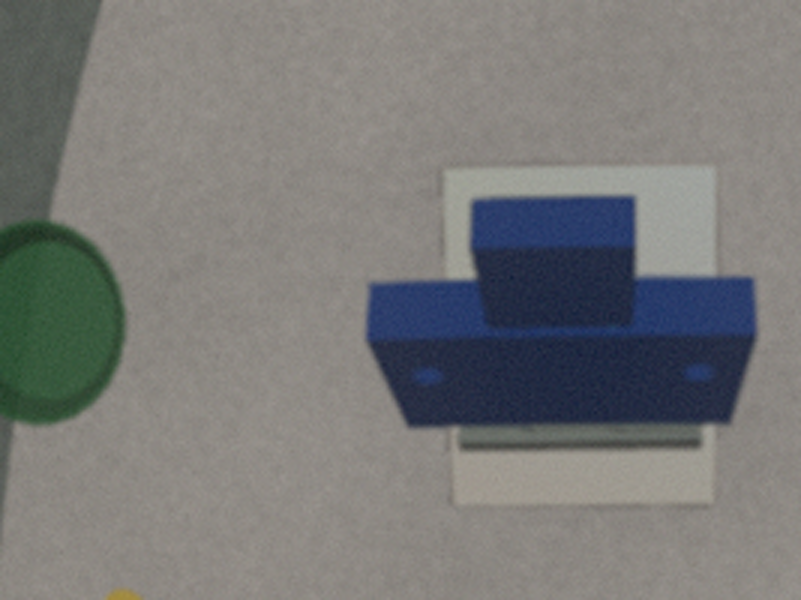

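The crop shows the half from above. The tab's top edge runs from (470,200) to (635,196), the plate top from (370,284) to (754,279), and the lower edge lies near y=425. I'll now solve its pose from these corners.

```bash
python3 - <<'E'
from h import *
import pickle; from scipy.optimize import least_squares
np.set_printoptions(precision=1,suppress=True)
m=pickle.load(open("w2.pkl","rb"))
f=lambda l:(np.array(l)+.5)/3-.5+[120,60]
S=onz(m,f([(443,168),(715,165),(713,503),(455,507)]),6,True)
print(S,S.mean(0),[np.linalg.norm(S[k]-S[k-1]) for k in range(4)])
X=np.array([[8,22,132],[8,-22,132],[-8,22,132],[-8,-22,132],[10,60,80],[10,-60,80],[-10,60,80],[-10,-60,80],[-10,60,0],[-10,-60,0]])
p=f([(471,199),(635,196),(473,248),(635,247),(370,284),(754,279),(368,340),(756,338),(407,427),(731,424)])
pose=lambda q:R.from_euler('ZY',q[3:],degrees=True).apply(X)+q[:3]
r=least_squares(lambda q:(proj(m,pose(q),True)-p).ravel(),[555,195,40,16,30]); q=r.x
print(q); print(r.fun.reshape(-1,2))
T=R.from_euler('ZY',q[3:],degrees=True)
mt=eyes.camera_model("top"); print(((proj(mt,pose(q))-[190,185]+.5)*4-.5))
for z in(106,112): print(T.apply([0,0,z])+q[:3])
E
```

```text
[[624.8 264.    6. ]
 [655.3 161.2   6. ]
 [523.4 121.6   6. ]
 [492.2 223.6   6. ]] [573.9 192.6   6. ] [np.float64(138.56760955604685), np.float64(107.1665291868189), np.float64(137.6508150784433), np.float64(106.67323033446583)]
[552.6 191.   36.9  16.5  30. ]
[[ 0.5 -0.2]
 [ 0.3 -0. ]
 [-1.   0.5]
 [ 0.7  0.1]
 [ 0.3 -0.3]
 [-0.4 -0.1]
 [-0.5  0.1]
 [ 0.1 -0.6]
 [ 0.6  0.2]
 [-0.7  0.3]]
[[ 95.6  72.5]
 [179.4  49.3]
 [ 99.7  94.7]
 [184.2  71.3]
 [ 51.8 155.2]
 [272.7  93.8]
 [ 56.4 183. ]
 [279.4 120.8]
 [ 98.1 275.5]
 [310.5 215.9]]
[603.4 206.1 128.7]
[606.3 206.9 133.9]
```

carry_out:
  rows:
    - {"delta_pos": [0.05,0.025,0],"turn": 0.4,"fingers": 1}
    - {"delta_pos": [0.066,0.033,-0.02],"turn": 0.4,"fingers": 1}
    - {"delta_pos": [0.066,0.033,-0.07],"turn": 0.4,"fingers": 1}
    - {"delta_pos": [0.066,0.033,-0.12],"turn": 0.4,"fingers": 1}
    - {"delta_pos": [0.066,0.033,-0.15],"turn": 0.4,"fingers": 0.6}
    - {"delta_pos": [0.066,0.033,-0.164],"turn": 0.4,"fingers": 0.3}
    - {"delta_pos": [0.066,0.033,-0.164],"turn": 0.4,"fingers": 0.2}
    - {"delta_pos": [0.066,0.033,-0.164],"turn": 0.4,"fingers": 0.2}

```text
t: 3.2
tcp_pos: [607.6, 207.7, 138.3]
orientation: [-0.0, 0.99, 0.143, 0.001]
force: [-0.2, -0.6, -0.3]
opening: 0.603
```

```bash
python3 - <<'E'
from h import *
s=robot.get_state();print(s["tcp_pos"],s["opening"],s["force"]); m=eyes.camera_model("wrist"); im=eyes.camera("wrist")[:,:,::-1].copy(); cv2.imwrite("pics/w3.png",im)
E
```

```text
[607.56809847 207.65650418 138.34335037] 0.6029089423493449 [-0.21991822 -0.59945041 -0.30920912]
```

View pics/w3.png

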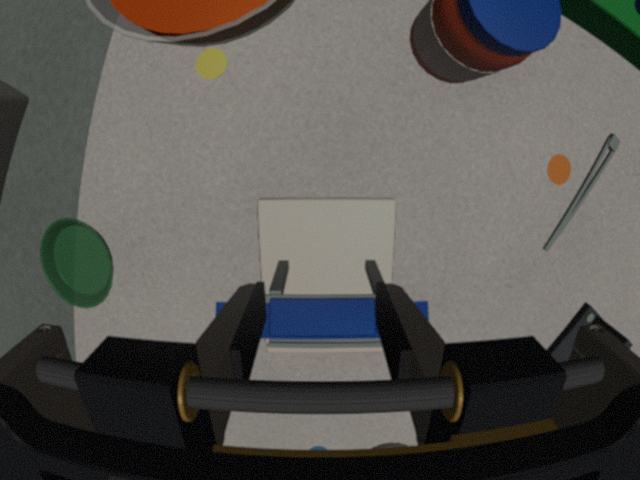

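carry_out:
  rows:
    - {"delta_pos": [0,0,0],"turn": 0,"fingers": -0.2}
    - {"delta_pos": [0,0,0],"turn": 0,"fingers": -0.2}
    - {"delta_pos": [0,0,0],"turn": 0,"fingers": -0.2}
    - {"delta_pos": [0,0,0],"turn": 0,"fingers": -0.2}
    - {"delta_pos": [0,0,0.01],"turn": 0,"fingers": -0.2}
    - {"delta_pos": [0,0,0.03],"turn": 0,"fingers": -0.2}
    - {"delta_pos": [0,0,0.07],"turn": 0,"fingers": -0.2}
    - {"delta_pos": [0,0,0.12],"turn": 0,"fingers": -0.2}
    - {"delta_pos": [0,0,0.16],"turn": 0,"fingers": -0.2}
    - {"delta_pos": [0,0,0.18],"turn": 0,"fingers": -0.2}
    - {"delta_pos": [0,0,0.18],"turn": 0,"fingers": -0.2}
  force: 15

```text
t: 4.62
tcp_pos: [607.2, 208.1, 319.6]
orientation: [-0.0, 0.99, 0.143, 0.002]
force: [0.4, -0.0, -2.4]
opening: 0.476
```

```bash
python3 - <<'E'
from h import *
s=robot.get_state();print(s["tcp_pos"],s["opening"],s["force"],s["wrist_torque"])
a=eyes.camera("wrist")[:,:,::-1]; b=eyes.camera("side")[:,:,::-1]
cv2.imwrite("pics/s4.png",b);cv2.imwrite("pics/w4.png",a)
cv2.imwrite("pics/c4.png",np.hstack([cv2.resize(a[200:480,120:520],(400,280)),cv2.resize(b[120:400,180:400],None,fx=1.8,fy=1.8)[:280]]) if 0 else np.hstack([a[180:480,120:520],cv2.resize(b[140:340,180:447],(400,300))]))
E
```

```text
[607.22576566 208.07365258 319.61248599] 0.4763105848344687 [ 0.39299584 -0.03312491 -2.37897575] [ 0.02605192 -0.0250125  -0.01536785]
```

View pics/c4.png

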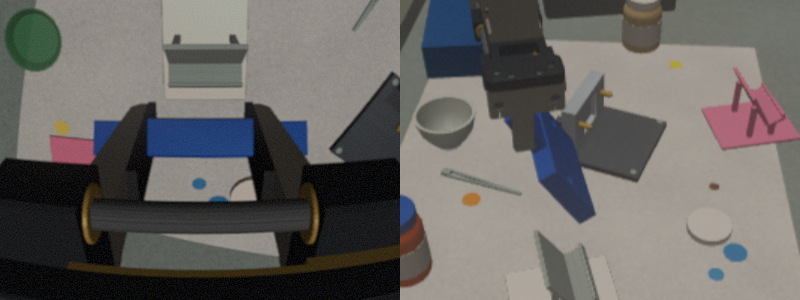

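The half is held but still leans about 30°. I'll carry it over the ledge and loosen the grip just above the ledge, so that any slip is harmless.

carry_out:
  rows:
    - {"delta_pos": [-0.01,-0.03,0],"turn": -4,"fingers": -0.2}
    - {"delta_pos": [-0.022,-0.07,0],"turn": -8,"fingers": -0.2}
    - {"delta_pos": [-0.035,-0.12,0.0],"turn": -13,"fingers": -0.2}
    - {"delta_pos": [-0.05,-0.17,0],"turn": -18,"fingers": -0.2}
    - {"delta_pos": [-0.064,-0.22,0],"turn": -23,"fingers": -0.2}
    - {"delta_pos": [-0.078,-0.27,-0.01],"turn": -28,"fingers": -0.2}
    - {"delta_pos": [-0.09,-0.31,-0.03],"turn": -33,"fingers": -0.2}
    - {"delta_pos": [-0.095,-0.328,-0.06],"turn": -34.9,"fingers": -0.2}
    - {"delta_pos": [-0.095,-0.328,-0.08],"turn": -34.9,"fingers": -0.2}
    - {"delta_pos": [-0.095,-0.328,-0.08],"turn": -34.9,"fingers": -0.2}
    - {"delta_pos": [-0.095,-0.328,-0.08],"turn": -34.9,"fingers": -0.2}
  force: 15

```text
t: 6.1
tcp_pos: [511.6, -120.1, 236.9]
orientation: [-0.0, 0.987, -0.16, -0.0]
force: [0.2, 0.5, -1.7]
opening: 0.476
```

```bash
python3 - <<'E'
from h import *
import pickle
s=robot.get_state();print(s["tcp_pos"],s["orientation"],s["opening"],s["force"],s["wrist_torque"])
m=eyes.camera_model("wrist");a=eyes.camera("wrist")[:,:,::-1];pickle.dump(m,open("w5.pkl","wb"))
cv2.imwrite("pics/w5.png",a);cv2.imwrite("pics/w5c.png",cv2.resize(a[150:350,187:453],None,fx=3,fy=3,interpolation=cv2.INTER_CUBIC))
E
```

```text
[ 511.6368283  -120.09425853  236.91415498] [-4.76683322e-05  9.87090452e-01 -1.60163698e-01 -1.61891488e-04] 0.4757801332018639 [ 0.2234578   0.46362769 -1.67341121] [ 0.00666938 -0.084198    0.00972029]
```

View pics/w5c.png

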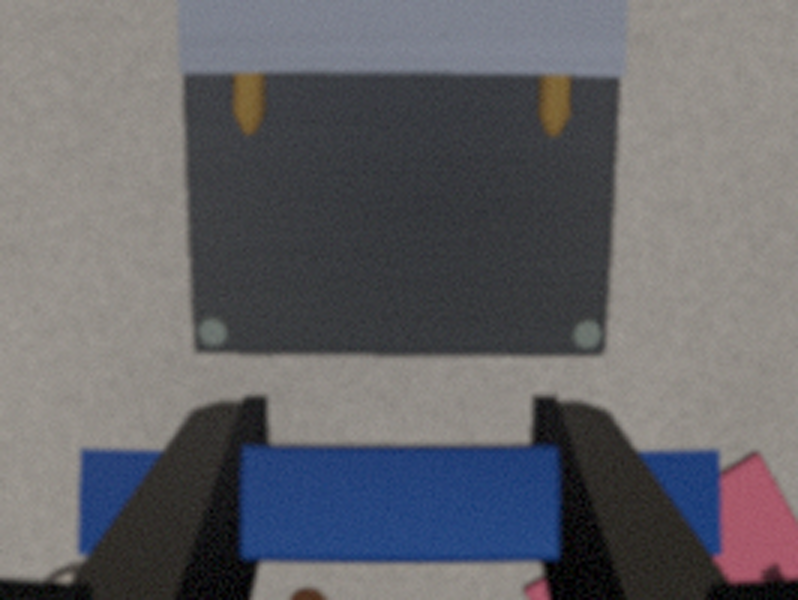

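The wrist crop shows the dowel tips at (248,135) and (554,136), the fixed half's top edge from (182,72) to (622,76), and the ledge's near corners at (197,351) and (604,353).

```bash
python3 - <<'E'
from h import *
import pickle
np.set_printoptions(precision=2,suppress=True)
m=pickle.load(open("w5.pkl","rb"))
P=lambda l,z:onz(m,(np.array(l)+.5)/3-.5+[187,150],z,True)
ang=lambda a,b:np.degrees(np.arctan2((a-b)[1],(a-b)[0]))-90
D=P([(248,135),(554,136)],62);F=P([(182,72),(622,76)],92);C=P([(197,351),(604,353)],12)
for n,q in zip("DFC",(D,F,C)):print(n,q.tolist(),ang(q[0],q[1]),np.linalg.norm(q[0]-q[1]))
u=R.from_euler('z',-18.3,degrees=True).apply([1,0,0])
print("seat from D,F,C",D.mean(0)+21*u,F.mean(0),C.mean(0)+110*u)
B=P([(240,445),(560,445),(242,560),(560,560)],237+17);print(B)
E
```

```text
D [[553.2905907236601, -85.85257802040014, 62.0], [524.3965031731647, -171.91486278251887, 62.0]] -18.558684174359485 90.78317660145908
F [[578.5333362014902, -80.13627353145712, 92.0], [540.3035371403301, -191.8729557203476, 92.0]] -18.88796577833243 118.09573947792438
C [[480.3100163347436, -31.556952164965423, 12.0], [433.0632181834148, -171.38743397065082, 12.0]] -18.66940426921522 147.59682780318323
seat from D,F,C [ 558.78 -135.48   62.  ] [ 559.42 -136.     92.  ] [ 561.12 -136.01   12.  ]
[[ 535.15 -105.04  254.  ]
 [ 521.78 -145.32  254.  ]
 [ 518.5   -98.71  254.  ]
 [ 504.56 -140.7   254.  ]]
```

carry_out:
  rows:
    - {"delta_pos": [0,0,-0.03],"turn": -0.2,"fingers": -0.2}
    - {"delta_pos": [0,0,-0.065],"turn": -0.2,"fingers": -0.2}
    - {"delta_pos": [0,0,-0.095],"turn": -0.2,"fingers": -0.2}
    - {"delta_pos": [0,0,-0.106],"turn": -0.2,"fingers": -0.2}
    - {"delta_pos": [0,0,-0.106],"turn": -0.2,"fingers": -0.2}
    - {"delta_pos": [0,0,-0.106],"turn": -0.2,"fingers": -0.2}
  force: 15

```text
t: 6.9
tcp_pos: [512.6, -120.5, 132.1]
orientation: [0.0, 0.987, -0.162, 0.001]
force: [0.5, -0.4, -1.4]
opening: 0.479
```

carry_out:
  rows:
    - {"delta_pos": [0,0,0],"turn": 0,"fingers": -0.2}
    - {"delta_pos": [0,0,0],"turn": 0,"fingers": -0.2}
    - {"delta_pos": [0,0,0],"turn": 0,"fingers": -0.2}
    - {"delta_pos": [0,0,0],"turn": 0,"fingers": -0.2}
  force: 5

```text
t: 7.4
tcp_pos: [511.6, -120.3, 130.8]
orientation: [0.0, 0.987, -0.162, 0.0]
force: [0.1, -0.8, -2.7]
opening: 0.478
```

```bash
python3 - <<'E'
from h import *
s=robot.get_state();print(s["tcp_pos"],s["opening"],s["force"],s["wrist_torque"])
E
```

```text
[ 511.55947535 -120.30985461  130.84345176] 0.4782902056388857 [ 0.10013113 -0.76003488 -2.72636868] [-0.02667894 -0.04151304  0.02390986]
```

carry_out:
  rows:
    - {"delta_pos": [0,0,0],"turn": 0,"fingers": -0.2}
    - {"delta_pos": [0,0,0],"turn": 0,"fingers": -0.2}
    - {"delta_pos": [0,0,0],"turn": 0,"fingers": -0.2}
  force: 3

```text
t: 7.78
tcp_pos: [511.5, -120.3, 130.7]
orientation: [-0.0, 0.987, -0.162, -0.0]
force: [-0.2, 0.8, -2.2]
opening: 0.479
```

```bash
python3 - <<'E'
from h import *
np.set_printoptions(precision=1,suppress=True)
s=robot.get_state();print(s["tcp_pos"],s["opening"],s["force"],s["wrist_torque"])
b=eyes.camera("side")[:,:,::-1].copy(); m=eyes.camera_model("side")
cv2.imwrite("pics/c6.png",cv2.resize(b[140:290,240:440],None,fx=4,fy=4,interpolation=cv2.INTER_CUBIC))
t=s["tcp_pos"]
for a in (0,10,20,30):
    T=R.from_euler('ZY',[-18.6,a],degrees=True)
    print(a,((proj(m,T.apply(np.array([[10,60,0],[-10,60,0],[-10,60,80],[10,60,80],[-10,-60,0]])-[0,0,115])+t)-[240,140])*4+1.5).tolist())
E
```

```text
[ 511.5 -120.3  130.7] 0.47855814440784006 [-0.2  0.8 -2.2] [0.1 0.  0. ]
0 [[290.8035872408775, 423.1298857987456], [322.2396504097146, 431.74984502617383], [325.09535234042164, 326.84090662732126], [291.9625981738998, 318.31641299320563], [389.45354668565324, 313.7955585450037]]
10 [[322.4318996379884, 431.7892375187987], [353.8937940468081, 436.0302855957319], [335.0808783111647, 326.2438317432127], [302.21835086544615, 322.62404889245465], [419.21125213633627, 316.96216314919764]]
20 [[354.0838806428819, 436.04233285312694], [384.7996911117132, 435.704570592811], [344.3659535973493, 324.04994388867397], [312.7133433416079, 325.47219712973333], [448.36617753325163, 315.6339596868106]]
30 [[384.98282666838804, 435.6882865706491], [414.1533456460379, 430.6520176541171], [352.67274379612445, 320.3056087429942], [323.15229317248736, 326.7733871889021], [476.15290527510956, 309.72880788212944]]
```

View pics/c6.png

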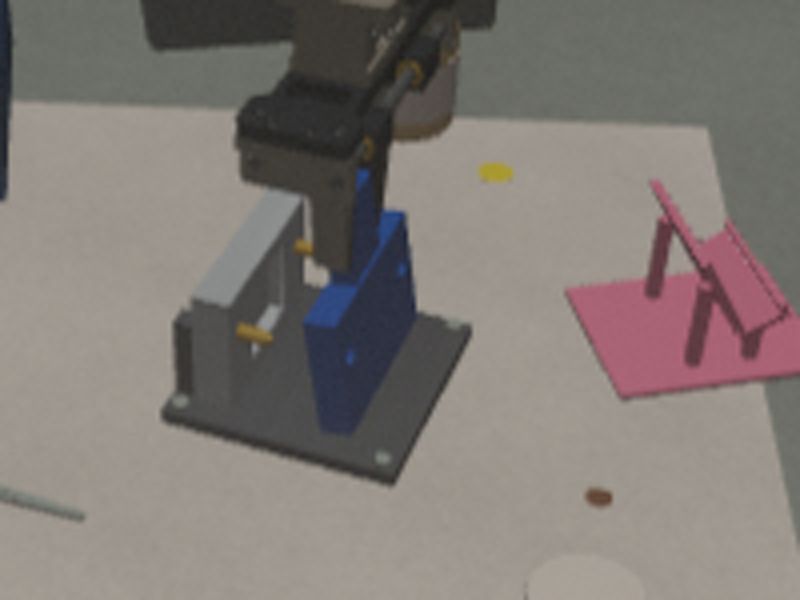

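The side crop puts the lower corners at (322,430) and (352,435), which matches a lean of 10°. I'll touch the foot to the ledge and draw the tab back so friction brings it upright.

carry_out:
  rows:
    - {"delta_pos": [0,0,-0.002],"turn": 0,"fingers": -0.2}
    - {"delta_pos": [0,0,-0.0045],"turn": 0,"fingers": -0.2}
    - {"delta_pos": [-0.0045,0.0015,-0.0045],"turn": 0,"fingers": -0.2}
    - {"delta_pos": [-0.009,0.003,-0.0045],"turn": 0,"fingers": -0.2}
    - {"delta_pos": [-0.014,0.0047,-0.0045],"turn": 0,"fingers": -0.2}
    - {"delta_pos": [-0.019,0.0064,-0.0045],"turn": 0,"fingers": -0.2}
    - {"delta_pos": [-0.0237,0.008,-0.0045],"turn": 0,"fingers": -0.2}
    - {"delta_pos": [-0.0237,0.008,-0.0045],"turn": 0,"fingers": -0.2}
  force: 3

```text
t: 8.82
tcp_pos: [487.3, -112.2, 126.3]
orientation: [-0.0, 0.987, -0.162, -0.0]
force: [0.3, 0.4, 0.4]
opening: 0.479
```

```bash
cat > tilt.py <<'E'
from h import *
np.set_printoptions(precision=1,suppress=True)
s=robot.get_state();print(s["tcp_pos"],s["opening"],s["force"],s["wrist_torque"])
b=eyes.camera("side")[:,:,::-1].copy(); m=eyes.camera_model("side")
hsv=cv2.cvtColor(b,cv2.COLOR_BGR2HSV); k=cv2.inRange(hsv,(105,120,40),(125,255,255)); k[:,:240]=0;k[:140]=0;k[:,440:]=0
n,l,st,_=cv2.connectedComponentsWithStats(k); j=1+st[1:,4].argmax()
c=np.argwhere(l==j)[:,::-1]; 
print("bbox",st[j],"lowest",c[c[:,1]==c[:,1].max()].mean(0),"left edge by row")
for r in range(c[:,1].max()-22,c[:,1].max()+1,3): print(r,c[c[:,1]==r][:,0].min(),end="; ")
print()
t=s["tcp_pos"]; z=t[2]-12
for a in (0,5,10):
    T=R.from_euler('ZY',[-18.6,a],degrees=True)
    print(a,proj(m,T.apply(np.array([[10,60,0],[-10,60,0],[-10,60,80],[10,60,80]])-[0,0,z])+t).tolist())
cv2.imwrite("pics/c7.png",cv2.resize(b[140:290,240:440],None,fx=4,fy=4,interpolation=cv2.INTER_CUBIC))
E
python3 tilt.py
```

```text
[ 487.3 -112.2  126.3] 0.4785228730673423 [0.3 0.4 0.4] [0.  0.1 0. ]
bbox [323 196  25  30 142] lowest [330. 225.] left edge by row
203 342; 206 341; 209 339; 212 338; 215 327; 218 326; 221 324; 224 326; 
0 [[322.3267787707938, 249.31273867569598], [330.2690062769108, 251.49645593797234], [331.5306715062591, 225.36777784523355], [323.1550500107147, 223.20596168485503]]
5 [[326.282909733522, 250.53716490030135], [334.26338040454215, 252.18308574490032], [332.792321984897, 225.34362387375668], [324.4089853693822, 223.78657649273347]]
10 [[330.2699829589828, 251.4966574761528], [338.240903167272, 252.58985848523093], [334.0206484729171, 225.22110014670778], [325.68921325925754, 224.28166834869634]]
```

View pics/c7.png

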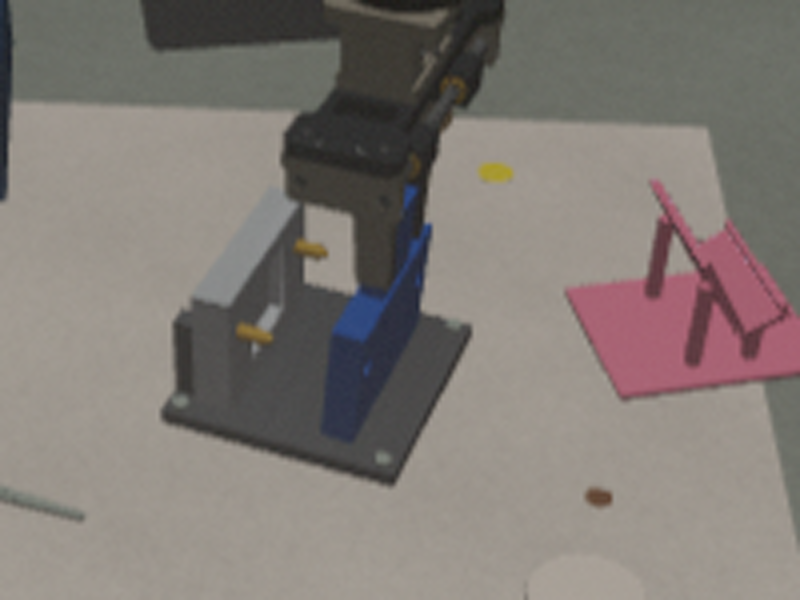

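The half now stands on the ledge, with lower corners at (323,433) and (350,440), within about 2–3° of upright. The ledge carries its weight (force z about 0). I'll release it, rise, and turn 90° to grip the tab across its thickness.

carry_out:
  rows:
    - {"delta_pos": [0,0,0],"turn": 0,"fingers": 0.05}
    - {"delta_pos": [0,0,0],"turn": 0,"fingers": 0.2}
    - {"delta_pos": [0,0,0],"turn": 0,"fingers": 0.4}
    - {"delta_pos": [0,0,0],"turn": 0,"fingers": 0.4}
    - {"delta_pos": [0,0,0.01],"turn": 0,"fingers": 0.4}
    - {"delta_pos": [0,0,0.04],"turn": 0,"fingers": 0.4}
    - {"delta_pos": [0,0,0.08],"turn": 0,"fingers": 0.4}
    - {"delta_pos": [0,0,0.12],"turn": 0,"fingers": 0.4}
    - {"delta_pos": [0,0,0.14],"turn": 0,"fingers": 0.4}
    - {"delta_pos": [0,0,0.14],"turn": 0,"fingers": 0.4}
    - {"delta_pos": [0,0,0.14],"turn": 0,"fingers": 0.4}

```text
t: 10.25
tcp_pos: [487.3, -112.2, 265.6]
orientation: [-0.0, 0.987, -0.162, -0.0]
force: [-0.3, -0.3, -0.3]
opening: 0.703
```

```bash
python3 - <<'E'
from h import *
import pickle
s=robot.get_state();print(s["tcp_pos"],s["opening"],s["force"])
m=eyes.camera_model("wrist");a=eyes.camera("wrist")[:,:,::-1].copy();pickle.dump(m,open("w8.pkl","wb"))
cv2.imwrite("pics/w8.png",a)
np.set_printoptions(precision=1,suppress=True)
T=R.from_euler('z',-18.6,degrees=True); t=s["tcp_pos"]; 
o=np.array([t[0],t[1],12])
p=proj(m,T.apply([[8,22,132],[8,-22,132],[-8,22,132],[-8,-22,132],[10,60,80],[10,-60,80],[-10,60,80],[-10,-60,80]])+o,True);print(p)
x0,y0=(p.mean(0)-[133,100]).astype(int);print(x0,y0)
cv2.imwrite("pics/w8c.png",cv2.resize(a[y0:y0+200,x0:x0+266],None,fx=3,fy=3,interpolation=cv2.INTER_CUBIC))
E
```

```text
[ 487.29414465 -112.17635355  265.58041363] 0.702661386785742 [-0.25569531 -0.31044156 -0.30919834]
[[291.7 232.3]
 [349.6 232.3]
 [292.1 252.3]
 [349.2 252.3]
 [254.  215.5]
 [387.1 215.5]
 [255.  236.9]
 [386.1 236.9]]
187 134
```

View pics/w8c.png

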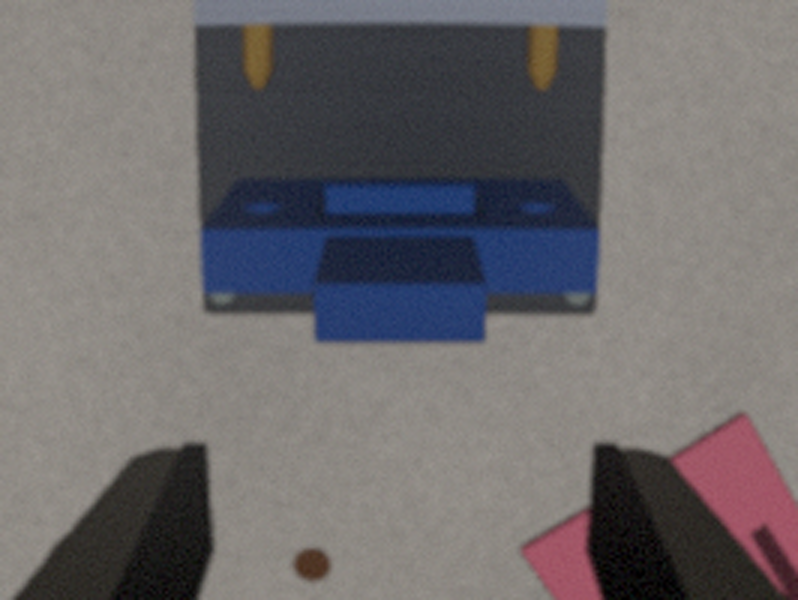

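It stands upright. The tab top spans (316..485, 283..341), the plate top's inner edge lies at y=228, and the dowel tips are at (258,90) and (542,90).

```bash
python3 - <<'E'
from h import *
import pickle; from scipy.optimize import least_squares
np.set_printoptions(precision=2,suppress=True)
m=pickle.load(open("w8.pkl","rb"))
f=lambda l:(np.array(l)+.5)/3-.5+[187,134]
def fit(X,l,q0):
    X=np.array(X,float);p=f(l);pose=lambda q:R.from_euler('ZY',[q[2],q[3]],degrees=True).apply(X)+[q[0],q[1],12]
    r=least_squares(lambda q:np.r_[(proj(m,pose(q),True)-p).ravel(),q[3]*.0001],q0);print(r.x,abs(r.fun).max());return r.x
h=fit([[8,22,132],[8,-22,132],[-8,22,132],[-8,-22,132],[10,60,80],[10,-60,80],[-10,60,80],[-10,-60,80],[10,60,0],[10,-60,0]][:8],
 [(316,283),(485,283),(315,341),(485,341),(203,228),(598,228),(206,294),(595,294)],[487,-112,-18.6,0])
g=fit([[-21,45,50],[-21,-45,50],[0,60,80],[0,-60,80],[-110,75,0],[-110,-75,0]],[(258,90),(542,90),(196,24),(606,24),(206,311),(595,311)],[559,-136,-18.6,0])
Rm=R.from_euler('z',-g[2],degrees=True);print("half in seat frame",Rm.apply(np.r_[h[:2]-g[:2],0]))
Th=R.from_euler('ZY',h[2:],degrees=True);print("tab at z104 above ledge",Th.apply([0,0,104])+[h[0],h[1],12])
E
```

```text
[ 494.45 -114.16  -18.6    -1.64] 1.0668692544986982
[ 560.07 -136.3   -18.6    -0.74] 0.8920599082520368
half in seat frame [-69.26   0.05   0.  ]
tab at z104 above ledge [ 491.64 -113.21  115.96]
```

carry_out:
  rows:
    - {"delta_pos": [0.0047,-0.0015,0],"turn": 10,"fingers": 0.2}
    - {"delta_pos": [0.0047,-0.0015,0],"turn": 20,"fingers": 0.2}
    - {"delta_pos": [0.0047,-0.0015,0],"turn": 30,"fingers": 0.2}
    - {"delta_pos": [0.0047,-0.0015,0],"turn": 40,"fingers": 0.2}
    - {"delta_pos": [0.0047,-0.0015,0],"turn": 50,"fingers": 0.2}
    - {"delta_pos": [0.0047,-0.0015,0],"turn": 60,"fingers": 0.2}
    - {"delta_pos": [0.0047,-0.0015,0],"turn": 70,"fingers": 0.2}
    - {"delta_pos": [0.0047,-0.0015,0],"turn": 80,"fingers": 0.2}
    - {"delta_pos": [0.0047,-0.0015,0],"turn": 90,"fingers": 0.2}
    - {"delta_pos": [0.0047,-0.0015,-0.02],"turn": 90,"fingers": 0.2}
    - {"delta_pos": [0.0047,-0.0015,-0.05],"turn": 90,"fingers": 0.2}
    - {"delta_pos": [0.0047,-0.0015,-0.07],"turn": 90,"fingers": 0.2}

```text
t: 11.8
tcp_pos: [491.3, -113.5, 193.8]
orientation: [-0.001, 0.812, 0.583, -0.001]
force: [0.4, -0.2, 0.0]
opening: 0.599
```

```bash
python3 - <<'E'
from h import *
s=robot.get_state();print(s["tcp_pos"],s["orientation"],s["joint_pos"],s["opening"],s["force"])
E
```

```text
[ 491.30815972 -113.52451956  193.84756744] [-0.00117973  0.81234921  0.58316918 -0.00103877] [-2.30047014e-01  2.12767135e-01  1.92557270e+00 -1.42053448e-05
  1.00639656e+00  9.55061671e-02] 0.5993273957781469 [ 0.41562313 -0.19377152  0.04435981]
```

carry_out:
  rows:
    - {"delta_pos": [0,0,-0.03],"turn": 0,"fingers": 0.2}
    - {"delta_pos": [0,0,-0.06],"turn": 0,"fingers": 0.1}
    - {"delta_pos": [0,0,-0.075],"turn": 0,"fingers": 0.0}
    - {"delta_pos": [0,0,-0.08],"turn": 0,"fingers": -0.2}
    - {"delta_pos": [0,0,-0.08],"turn": 0,"fingers": -0.35}
    - {"delta_pos": [0,0,-0.08],"turn": 0,"fingers": -0.45}
    - {"delta_pos": [0,0,-0.08],"turn": 0,"fingers": -0.52}
    - {"delta_pos": [0,0,-0.08],"turn": 0,"fingers": -0.58}
    - {"delta_pos": [0,0,-0.08],"turn": 0,"fingers": -0.64}
    - {"delta_pos": [0,0,-0.08],"turn": 0,"fingers": -0.9}
    - {"delta_pos": [0,0,-0.08],"turn": 0,"fingers": -0.9}
  force: 8

```text
t: 13.18
tcp_pos: [492.9, -113.9, 116.5]
orientation: [0.0, 0.812, 0.583, 0.0]
force: [0.1, -0.6, 2.9]
opening: 0.174
```

carry_out:
  rows:
    - {"delta_pos": [0,0,0],"turn": 0,"fingers": -0.9}
    - {"delta_pos": [0,0,0],"turn": 0,"fingers": -0.9}
    - {"delta_pos": [0,0,0],"turn": 0,"fingers": -0.9}
  force: 60

```text
t: 13.55
tcp_pos: [492.9, -113.9, 116.6]
orientation: [0.0, 0.812, 0.583, 0.0]
force: [0.7, 0.2, 5.4]
opening: 0.171
```

The grip is square: 15.7 mm opening against a 16 mm tab. Now I'll slide towards the dowels and watch the forces.

carry_out:
  rows:
    - {"delta_pos": [0.004,-0.0013,0],"turn": 0,"fingers": -0.9}
    - {"delta_pos": [0.009,-0.003,0],"turn": 0,"fingers": -0.9}
    - {"delta_pos": [0.015,-0.005,0],"turn": 0,"fingers": -0.9}
    - {"delta_pos": [0.021,-0.007,0],"turn": 0,"fingers": -0.9}
    - {"delta_pos": [0.027,-0.0091,0],"turn": 0,"fingers": -0.9}
    - {"delta_pos": [0.0325,-0.0109,0],"turn": 0,"fingers": -0.9}
    - {"delta_pos": [0.036,-0.0121,0],"turn": 0,"fingers": -0.9}
    - {"delta_pos": [0.036,-0.0121,0],"turn": 0,"fingers": -0.9}

```text
t: 14.55
tcp_pos: [524.5, -124.7, 116.1]
orientation: [-0.004, 0.812, 0.583, -0.003]
force: [-12.1, 3.9, 18.4]
opening: 0.167
```

```bash
python3 - <<'E'
from h import *
np.set_printoptions(precision=2,suppress=True)
s=robot.get_state();print(s["tcp_pos"],s["orientation"],s["opening"],s["force"],s["wrist_torque"])
a=eyes.camera("top")[:,:,::-1].copy(); b=eyes.camera("side")[:,:,::-1].copy(); c=eyes.camera("wrist")[:,:,::-1].copy()
cv2.imwrite("pics/w9.png",c); cv2.imwrite("pics/t9.png",a);cv2.imwrite("pics/s9.png",b)
cv2.imwrite("pics/c9.png",np.hstack([cv2.resize(b[170:270,265:365],(400,400),interpolation=cv2.INTER_CUBIC),cv2.resize(c[80:480,120:520],(400,400))]))
E
```

```text
[ 524.51 -124.67  116.05] [-0.    0.81  0.58 -0.  ] 0.16693300742052963 [-12.09   3.86  18.38] [ 1.04  3.15 -0.02]
```

View pics/c9.png

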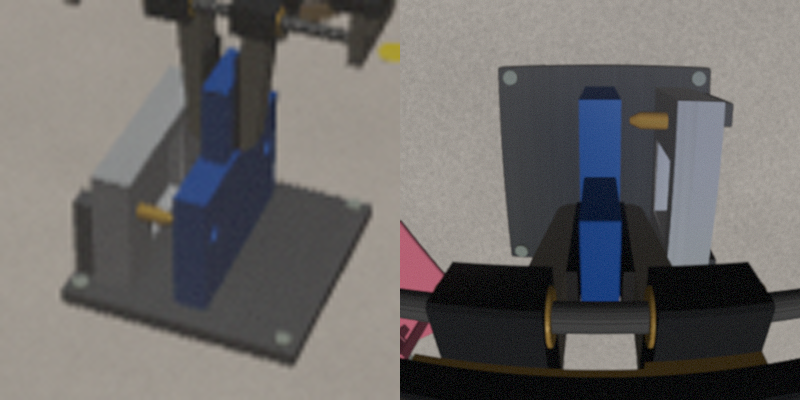

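The side and wrist crops show the half upright, just short of the dowel tips. The 12 N drag is friction from 18 N of downward pressing, so I'll ease upward slightly.

carry_out:
  rows:
    - {"delta_pos": [-0.001,0.0003,0.0005],"turn": 0,"fingers": -0.9}
    - {"delta_pos": [-0.001,0.0003,0.0008],"turn": 0,"fingers": -0.9}
    - {"delta_pos": [-0.001,0.0003,0.0008],"turn": 0,"fingers": -0.9}

```text
t: 15.08
tcp_pos: [527.5, -125.6, 116.7]
orientation: [-0.0, 0.812, 0.583, -0.0]
force: [0.5, -0.5, -1.7]
opening: 0.167
```

carry_out:
  rows:
    - {"delta_pos": [0.0025,-0.0006,0],"turn": 0,"fingers": -0.9}
    - {"delta_pos": [0.0048,-0.0014,0],"turn": 0,"fingers": -0.9}
    - {"delta_pos": [0.0072,-0.0022,0],"turn": 0,"fingers": -0.9}
    - {"delta_pos": [0.0096,-0.003,0],"turn": 0,"fingers": -0.9}
    - {"delta_pos": [0.0115,-0.0036,0],"turn": 0,"fingers": -0.9}
    - {"delta_pos": [0.0115,-0.0036,0],"turn": 0,"fingers": -0.9}

```text
t: 15.82
tcp_pos: [539.2, -129.3, 117.0]
orientation: [0.0, 0.812, 0.583, 0.0]
force: [-0.1, -0.2, -2.3]
opening: 0.173
```

carry_out:
  rows:
    - {"delta_pos": [0.0019,-0.0006,0],"turn": 0,"fingers": -0.9}
    - {"delta_pos": [0.0038,-0.0013,0],"turn": 0,"fingers": -0.9}
    - {"delta_pos": [0.0057,-0.0019,0],"turn": 0,"fingers": -0.9}
    - {"delta_pos": [0.0076,-0.0026,0],"turn": 0,"fingers": -0.9}
    - {"delta_pos": [0.0076,-0.0026,0],"turn": 0,"fingers": -0.9}

```text
t: 16.45
tcp_pos: [546.8, -131.9, 117.0]
orientation: [0.0, 0.812, 0.583, 0.0]
force: [0.5, 1.0, -2.6]
opening: 0.172
```

carry_out:
  rows:
    - {"delta_pos": [0.0009,-0.0003,-0.0003],"turn": 0,"fingers": -0.9}
    - {"delta_pos": [0.0019,-0.0006,-0.0003],"turn": 0,"fingers": -0.9}
    - {"delta_pos": [0.0028,-0.001,-0.0003],"turn": 0,"fingers": -0.9}
    - {"delta_pos": [0.0038,-0.0013,-0.0003],"turn": 0,"fingers": -0.9}
    - {"delta_pos": [0.0038,-0.0013,-0.0003],"turn": 0,"fingers": -0.9}

```text
t: 17.08
tcp_pos: [550.0, -132.9, 116.6]
orientation: [-0.0, 0.812, 0.583, -0.0]
force: [-2.0, 1.7, -0.5]
opening: 0.171
```

carry_out:
  rows:
    - {"delta_pos": [0.0005,-0.0002,0],"turn": 0,"fingers": -0.9}
    - {"delta_pos": [0.001,-0.0003,0],"turn": 0,"fingers": -0.9}
    - {"delta_pos": [0.0015,-0.0005,0],"turn": 0,"fingers": -0.9}
    - {"delta_pos": [0.0015,-0.0005,0],"turn": 0,"fingers": -0.9}

```text
t: 17.58
tcp_pos: [550.1, -133.0, 116.4]
orientation: [-0.002, 0.812, 0.583, -0.001]
force: [-7.0, 2.9, 2.3]
opening: 0.171
```

```bash
python3 - <<'E'
from h import *
np.set_printoptions(precision=2,suppress=True)
s=robot.get_state();print(s["tcp_pos"],s["orientation"],s["opening"],s["force"],s["wrist_torque"])
E
```

```text
[ 550.09 -133.05  116.38] [-0.    0.81  0.58 -0.  ] 0.17142020961004154 [-6.97  2.93  2.31] [ 0.42  1.38 -0.21]
```

carry_out:
  rows:
    - {"delta_pos": [0.0008,-0.0003,0],"turn": 0,"fingers": -0.9}
    - {"delta_pos": [0.0016,-0.0005,0],"turn": 0,"fingers": -0.9}
    - {"delta_pos": [0.0016,-0.0005,0],"turn": 0,"fingers": -0.9}
    - {"delta_pos": [0.0016,-0.0005,0],"turn": 0,"fingers": -0.9}

```text
t: 18.08
tcp_pos: [550.2, -133.1, 116.1]
orientation: [-0.003, 0.812, 0.583, -0.002]
force: [-12.2, 3.9, 6.1]
opening: 0.173
```

```bash
python3 - <<'E'
from h import *
np.set_printoptions(precision=2,suppress=True)
s=robot.get_state();print(s["tcp_pos"],s["orientation"],s["opening"],s["force"],s["wrist_torque"])
b=eyes.camera("side")[:,:,::-1].copy(); c=eyes.camera("wrist")[:,:,::-1].copy()
print(robot.get_state()["force"])
cv2.imwrite("pics/c10.png",np.hstack([cv2.resize(b[180:265,270:355],(400,400),interpolation=cv2.INTER_CUBIC),cv2.resize(c[150:350,220:420],(400,400),interpolation=cv2.INTER_CUBIC)]))
E
```

```text
[ 550.2  -133.07  116.11] [-0.    0.81  0.58 -0.  ] 0.17319831425454 [-12.2    3.94   6.1 ] [ 0.68  2.22 -0.1 ]
[-11.84   3.99   5.32]
```

```bash
python3 - <<'E'
from h import *
np.set_printoptions(precision=4,suppress=True)
s=robot.get_state(); q=s["orientation"]; T=R.from_quat([q[1],q[2],q[3],q[0]])
M=R.from_euler('z',-18.6,degrees=True).inv()
print("tool z in mould",M.apply(T.apply([0,0,1])),"jaw",M.apply(T.apply([0,1,0])),q)
print("force in mould",M.apply(s["force"]),"torque",M.apply(s["wrist_torque"]),s["joint_pos"])
# gap check: bright-blue/grey boundary columns in wrist picture along fixed/loose seam
m=eyes.camera_model("wrist"); c=eyes.camera("wrist")[:,:,::-1]
sb=np.array([559.8,-136.1,12]);Mi=M.inv()
for y in(-50,-35,35,50):   # row of pixels across the top seam at z=92
    p=proj(m,Mi.apply([[x,y,80] for x in range(-26,28,2)])+sb,True)
    v=[c[int(round(b)),int(round(a))] for a,b in p if 0<=a<639.4 and 0<=b<479.4]
    print(y,[int(k[0])-int(k[2]) for k in v],[int(k.sum()) for k in v])
d=eyes.camera_model("side"); b=eyes.camera("side")[:,:,::-1]
for z in(5,15,25,35,45,60,70,78): # along x at the +y end face
    p=proj(d,Mi.apply([[x,60,z] for x in range(-26,28,2)])+sb)
    v=[b[int(round(j)),int(round(i))] for i,j in p]
    print("side",z,[int(k[0])-int(k[2]) for k in v],[int(k.sum()) for k in v])
E
```

```text
tool z in mould [-0.007  -0.0002 -1.    ] jaw [ 1.     -0.0012 -0.007 ] [-0.0028  0.8124  0.5831 -0.0022]
force in mould [-12.4923   0.004    5.3247] torque [-0.0191  2.3547 -0.1732] [-0.2402  0.4057  1.8542  0.0005  0.8887  0.0853]
-50 [-1, -6, 41, 105, 99, 97, 104, 106, 102, 102, 100, 95, 100, 81, -4, -3, -1, -3, -6, -2, -6, -35, -24, -26, 7, 4, 4] [110, 91, 90, 197, 213, 222, 205, 190, 218, 212, 225, 228, 212, 197, 53, 93, 112, 87, 86, 98, 106, 91, 110, 81, 25, 30, 31]
-35 [1, -3, 14, 102, 94, 98, 96, 103, 101, 96, 101, 98, 101, 73, 3, 5, 2, -4, -3, -5, -2, -4, 7, 1, 3, 8, 4] [108, 82, 80, 206, 230, 224, 221, 199, 201, 223, 211, 218, 214, 185, 52, 76, 123, 96, 106, 106, 114, 67, 8, 56, 49, 55, 37]
35 [10, 9, 10, 75, 94, 91, 91, 93, 89, 90, 90, 89, 87, 20, 17, 17, 17, 17, 20, 19, 20, 19, 17, 19, 20, -6, -7] [191, 186, 190, 242, 262, 272, 253, 259, 272, 276, 262, 263, 280, 409, 414, 421, 417, 405, 417, 410, 435, 433, 413, 429, 424, 403, 463]
50 [9, 8, 9, 85, 92, 91, 91, 89, 88, 90, 88, 93, 91, 23, 19, 18, 20, 20, 20, 21, 18, 19, 19, 20, 18, 8, 9] [208, 198, 187, 245, 259, 273, 269, 
[... 1421 characters left out ...]
 -3, -3, -3, -2, -2, -2, -4, -4, -2, -2, -4, -2, -2, 1] [186, 186, 169, 174, 175, 177, 177, 170, 168, 178, 167, 178, 194, 235, 241, 238, 242, 237, 241, 239, 239, 239, 236, 240, 210, 210, 230]
side 70 [17, 17, 20, 25, 24, 23, 23, 25, 26, 24, 24, 24, 19, -1, -2, -3, -3, -4, -2, -5, -2, -2, -4, -2, -9, -8, -8] [167, 167, 165, 177, 175, 172, 172, 173, 170, 172, 168, 168, 183, 232, 243, 239, 239, 243, 245, 238, 234, 234, 240, 239, 314, 344, 344]
side 78 [17, 17, 20, 25, 23, 24, 33, 33, 23, 22, 24, 35, 27, -4, -3, -3, -2, -3, -2, -3, -3, -2, -2, -5, -11, -14, -15] [156, 156, 155, 174, 171, 171, 183, 185, 174, 165, 179, 177, 190, 234, 234, 234, 259, 238, 231, 234, 232, 260, 236, 259, 367, 448, 450]
```

The push is 12.5 N and the seam looks tight. But the wrist tilts 0.4° under load, with the reaction line near the fixed half's top edge, so the foot could be open by about 0.5 mm. I'll back off to light contact, press the foot down so ledge friction pins it, then push again.

carry_out:
  rows:
    - {"delta_pos": [-0.002,0.0007,0],"turn": 0,"fingers": -0.9}
    - {"delta_pos": [-0.0037,0.0012,0],"turn": 0,"fingers": -0.9}
    - {"delta_pos": [-0.0037,0.0012,0],"turn": 0,"fingers": -0.9}
    - {"delta_pos": [-0.0037,0.0012,0],"turn": 0,"fingers": -0.9}

```text
t: 18.77
tcp_pos: [549.9, -132.9, 116.8]
orientation: [0.0, 0.812, 0.583, 0.0]
force: [-1.8, 0.9, -2.1]
opening: 0.169
```

```bash
cat > st.py <<'E'
from h import *
np.set_printoptions(precision=4,suppress=True)
s=robot.get_state(); q=s["orientation"]; T=R.from_quat([q[1],q[2],q[3],q[0]])
M=R.from_euler('z',-18.6,degrees=True).inv()
print(s["tcp_pos"],M.apply(s["tcp_pos"]-[559.8,-136.1,12]),"tool z",M.apply(T.apply([0,0,1])),"F",M.apply(s["force"]),"T",M.apply(s["wrist_torque"]))
E
python3 st.py
```

```text
[ 549.9431 -132.9405  116.7521] [-10.3498  -0.1495 104.7521] tool z [ 0.0001  0.     -1.    ] F [-2.02    0.3144 -2.0867] T [ 0.0545  0.3812 -0.0873]
```

carry_out:
  rows:
    - {"delta_pos": [0,0,-0.0006],"turn": 0,"fingers": -0.9}
    - {"delta_pos": [0,0,-0.0012],"turn": 0,"fingers": -0.9}
    - {"delta_pos": [0,0,-0.0016],"turn": 0,"fingers": -0.9}
    - {"delta_pos": [0,0,-0.0016],"turn": 0,"fingers": -0.9}

```text
t: 19.27
tcp_pos: [550.0, -132.9, 116.0]
orientation: [0.0, 0.812, 0.583, 0.0]
force: [-3.6, 1.2, 7.6]
opening: 0.174
```

```bash
python3 st.py
```

```text
[ 550.016  -132.9105  116.0038] [-10.2903  -0.0978 104.0038] tool z [ 0.0003  0.     -1.    ] F [-3.7861 -0.034   7.5521] T [-0.1621  1.0993 -0.1201]
```

carry_out:
  rows:
    - {"delta_pos": [0,0,-0.0006],"turn": 0,"fingers": -0.9}
    - {"delta_pos": [0,0,-0.0012],"turn": 0,"fingers": -0.9}
    - {"delta_pos": [0,0,-0.0015],"turn": 0,"fingers": -0.9}
    - {"delta_pos": [0,0,-0.0015],"turn": 0,"fingers": -0.9}

```text
t: 19.77
tcp_pos: [550.0, -132.9, 116.0]
orientation: [0.0, 0.812, 0.583, 0.0]
force: [-9.6, 2.3, 23.8]
opening: 0.171
```

```bash
python3 st.py
```

```text
[ 550.0452 -132.8945  115.9734] [-10.2677  -0.0733 103.9734] tool z [ 0.0006  0.0001 -1.    ] F [-9.8569 -0.9223 23.8289] T [-0.2394  2.1522 -0.1765]
```

carry_out:
  rows:
    - {"delta_pos": [0.0007,-0.0002,0],"turn": 0,"fingers": -0.9}
    - {"delta_pos": [0.0014,-0.0005,0],"turn": 0,"fingers": -0.9}
    - {"delta_pos": [0.0014,-0.0005,0],"turn": 0,"fingers": -0.9}
    - {"delta_pos": [0.0014,-0.0005,0],"turn": 0,"fingers": -0.9}

```text
t: 20.27
tcp_pos: [550.0, -132.9, 115.9]
orientation: [-0.001, 0.812, 0.583, -0.001]
force: [-17.4, 5.5, 29.0]
opening: 0.176
```

```bash
python3 st.py
```

```text
[ 550.0455 -132.9483  115.9474] [-10.2503  -0.1242 103.9474] tool z [-0.0021  0.     -1.    ] F [-18.265   -0.3812  28.9688] T [-0.1727  2.5788 -0.1846]
```

carry_out:
  rows:
    - {"delta_pos": [-0.0006,0.0002,0.0001],"turn": 0,"fingers": -0.9}
    - {"delta_pos": [-0.0006,0.0002,0.0001],"turn": 0,"fingers": -0.9}
    - {"delta_pos": [-0.0006,0.0002,0.0001],"turn": 0,"fingers": -0.9}
    - {"delta_pos": [-0.0006,0.0002,0.0001],"turn": 0,"fingers": -0.9}

```text
t: 20.78
tcp_pos: [550.1, -132.9, 116.0]
orientation: [-0.0, 0.812, 0.583, -0.0]
force: [-12.7, 4.3, 25.8]
opening: 0.171
```

```bash
python3 st.py
```

```text
[ 550.0616 -132.9443  115.9611] [-10.2363  -0.1153 103.9611] tool z [-0.0009  0.0001 -1.    ] F [-13.3885   0.0576  25.8224] T [-0.2467  2.3542 -0.1844]
```

Pushing at 13.4 N with the tool vertical to within 0.05°, the half is at its closed position and the grip is holding. I'm handing in.

```bash
python3 -c "
from cell import robot
print(robot.job_done())"; python3 st.py
```

```text
the job is handed in; nothing more can be done
None
the job is handed in; nothing more can be done
```

I handed the job in at about 21 s of the 59 s allowed, with the loose half on both dowels, closed against the fixed half and still gripped (60 N grip commanded). I lifted it from the white stand, let it swing nearly upright in a light grip, and set it upright on the ledge clear of the dowels. Then I re-gripped the tab across its thickness and slid it home.

**Last readings before hand-in:**
- **Push:** 13.4 N towards the fixed half, and about 26 N down onto the ledge.
- **Position:** the half's origin is 10.2 mm in front of the mating face (10 expected), and 0.1 mm off sideways.
- **Tilt:** the tool is within about 0.05° of vertical.

**Disagreements and limits:**
- **First press:** this tilted the tool 0.4° and could have left about 0.5 mm open at the foot. I backed off, pressed the half down onto the ledge and pushed again.
- **Push reading:** the 13.4 N is measured at the wrist, so ledge friction may make the true force on the fixed half a little different.
- **Flushness:** the last look at the seam, from pixel values during that first press, showed no visible gap, but those images cannot resolve under about 0.5 mm. The 12-picture limit was reached, so after the second press I relied on position, tilt and force only.
- **Jars and other items:** I didn't touch the jars, dish, mortar, lid or tweezers on purpose and no unexpected force showed, but I took no final picture of them.

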